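# Stow leg sockets in the fittings case and hasp it shut

## Task

Swing the hasp on the fittings case off its catch, lift the sprung lid right back until it stays open, and put every leg socket on the bench in a pocket of its own in the foam, square plate down and flat on the pocket floor, sleeve up. Then let the lid down slowly in hand, never letting it snap shut, and swing the hasp fully up over the catch again. Leave the other things on the bench where they are.

Things in the scene. Friction and masses are not known exactly. Their poses are not given: they have to be found in the camera images.
- case: blue case fixed to the bench, 210 x 210 mm, 95 high with lid shut. Origin: centre of the underside, z up. Front with hasp: -y side; lid hinge along x at y = +105, z = 60 mm. Base walls 60 high, 5 thick. Inside, a grey foam floor at z = 25 mm and black ribs up to z = 37 that part it into 2 x 2 square pockets 76 wide, 96 apart, 12 deep; ribs and floor are firm
- lid (a joint): lid (shell 210 x 210 mm, 35 deep, 0.3 kg) about its hinge along the case's +y rim, rad: 0 shut, 2.0 stop, fully back. A spring (0.04 N m/rad) and its weight pull it shut; above about 1.75 rad it leans back on its stop and stays; below about 1.6 rad it snaps shut if let go
- lid_pull (a point): centre of the lid's black pull: rod 40 mm long, 14 thick, parallel to case x, 24 mm in front of the lid's front wall on a web 18 wide. Lid shut: at x = +50, y = -129, z = 82 mm in the case frame; swings on a radius of about 235 mm. Can be gripped across its free ends (40 mm, fingers closing along case x) from straight above at every lid angle; turns between the fingers
- hasp (a joint): steel hasp about its hinge (parallel to case x, at x = -45, y = -110, z = 45 mm in the case frame), rad: 0 upright against the front, its slot over the wire catch on the lid; 1.4 stop, swung out and down to nearly level, away from the case. Stiff (0.035 N m): stays where it is left
- hasp_tip (a point): centre of the hasp's red rolled end: rod 40 mm long, 12 thick, parallel to case x. Hasp at 0: at x = -45, y = -130, z = 107 mm in the case frame, 12 above the lid's top; swings on a radius of 65 mm, ending at y = -175, z = 36 at 1.4 rad. Can be gripped across its ends (40 mm, fingers closing along case x) from straight above throughout; turns between the fingers
- pocket0 (a point): centre of the floor of pocket 0 in the case's foam (case frame x = -48, y = +48, z = 25 mm)
- pocket1 (a point): centre of the floor of pocket 1 in the case's foam (case frame x = +48, y = +48, z = 25 mm)
- pocket2 (a point): centre of the floor of pocket 2 in the case's foam (case frame x = -48, y = -48, z = 25 mm)
- pocket3 (a point): centre of the floor of pocket 3 in the case's foam (case frame x = +48, y = -48, z = 25 mm)
- socket1: steel leg socket, may be absent: square plate 64 x 64 x 6 mm with a square sleeve 44 x 44, 50 tall, on its middle, sides parallel (56 high in all, about 0.2 kg). Origin: centre of the plate's outer face; z runs from the plate along the sleeve: z up is plate down. Starts standing on its plate
- socket2: steel leg socket, may be absent: square plate 64 x 64 x 6 mm with a square sleeve 44 x 44, 50 tall, on its middle, sides parallel (56 high in all, about 0.2 kg). Origin: centre of the plate's outer face; z runs from the plate along the sleeve: z up is plate down. Starts standing on its plate
- socket3: steel leg socket, may be absent: square plate 64 x 64 x 6 mm with a square sleeve 44 x 44, 50 tall, on its middle, sides parallel (56 high in all, about 0.2 kg). Origin: centre of the plate's outer face; z runs from the plate along the sleeve: z up is plate down. Starts on its side, on a plate edge and the sleeve's rim, z dipping 0.2 rad, sleeve pointing to +y within 0.5 rad
- socket4: steel leg socket, may be absent: square plate 64 x 64 x 6 mm with a square sleeve 44 x 44, 50 tall, on its middle, sides parallel (56 high in all, about 0.2 kg). Origin: centre of the plate's outer face; z runs from the plate along the sleeve: z up is plate down. Starts on its side, on a plate edge and the sleeve's rim, z dipping 0.2 rad, sleeve pointing to +y within 0.5 rad
- screw_carton: green carton of screws, 90 x 140 x 60 mm, a bystander to leave alone; origin: centre of its underside
- orange_carton: orange carton, 70 x 110 x 50 mm, a bystander to leave alone; origin: centre of its underside
- tape_roll: roll of yellow tape, 96 mm across, 45 mm high, a bystander to leave alone; origin: centre of its underside
- tape_measure: yellow tape measure, 62 x 58 x 36 mm, a bystander to leave alone; origin: centre of its underside
- screwdriver: screwdriver lying on the bench, a bystander to leave alone; origin: centre of its underside
- glue_can: round can, 70 mm across, 100 mm high, a bystander to leave alone; origin: centre of its underside

How it is judged:
By the outcome, as a careful person would: the job done as asked, in the order asked, and still so for the second after the job is handed in, with the robot touching nothing.
Of socket1, socket2, socket3, socket4 only 2 to 4 are there at a start; the rules pass over those that are not, and their reading is None.
At some moment in a run one of socket1, socket2, socket3, socket4 may be knocked a few centimetres aside while the robot is not near it.
It also fails if it takes over 210 s, if anything falls off the work surface, if the arm or the gripper's body presses on something with over 40 N, if the wrist force passes 120 N, or if a joint passes its speed limit or range.

## Robot

A 7-joint arm with a two-finger parallel gripper is mounted at the origin on the work surface. World frame = base frame: x ahead of the robot, y to its left, z up, the work surface at z = 0. Lengths are in mm, angles in rad, forces in N, time in s.
With the tool pointing down it reaches from about 400 to 750 mm from the base axis. Payload 19.5 kg.
Tool frame: the origin (TCP) lies at the very end of the fingers, on their centre line; the grasp point (between the pads) lies 19 mm behind it; y points along the fingers, x is the direction in which the jaws open and shut, and the axes are right-handed (so a half turn about y gives the same grasp; the last joint's range is limited). The gripper opens to 85 mm and grips with 20 to 120 N. Pads are 22 mm wide; open, the fingers measure 114 mm over their backs; the gripper's body (76 mm by 85 mm) begins 54 mm behind the grasp point. The pads swing forward as they close: fully open they stand 13 mm farther back than shut.
Start: joints at [-1.18, 0.707, -0.028, 1.485, 0.022, 0.951, -0.075], TCP at [241.148, 521.96, 231.268] pointing down, gripper open.
Joint ranges: [-2.71, 2.71], [-0.32, 2.16], [-1.57, 1.52], [0, 2.45], [-1.46, 4.6], [0, 2.02], [-2.83, 2.83]. Speed limits (rad/s): [1.89, 1.89, 2.57, 2.57, 3.01, 3.01, 3.01].

## Interface

Orientations are given as a unit quaternion [x, y, z, w].
In Python, from workcell import bot gives the robot as it stands. The module is installed in compiled form; this text tells all that it offers. Calls block until the motion is done:
- bot.move_ptp(position, orientation): joint-space move of the TCP to a pose.
- bot.movel(position, rate=150, ori=None): straight line of the TCP; ori=None keeps the orientation; rate is the mean speed in mm/s.
- bot.move_j(angles): joint-space move.
- bot.command_gripper(opening, f_grip=None): opening from 0.0 (shut) to 1.0 (fully open); f_grip is the grip in N (None keeps the last); returns when the fingers have stopped.
- bot.hold(seconds).
- bot.ik(position, orientation): joint angles nearest the present ones, or None.
- bot.capture(name): name is "scene" or "top" or "wrist"; returns a dict with "pixels" (400x640x3 uint8, blue, green, red), "vfov" (degrees; the focal length in pixels is half the picture's height over the tangent of half this angle, whatever the lens; pixels are square), "cx", "cy" (the principal point, pixels), "R" (3x3) and "t" (3): a world point X has camera coordinates R X + t; the wrist camera has in their place "hand_eye" (4x4, takes a point from camera to tool coordinates, whose origin is the TCP and whose axes are the tool frame's). Camera axes: x right, y down, z forward; pixel columns grow to the right and rows downward; lengths in mm; the calibration is good to about 2 mm. A picture is of the moment at which its call begins: read the wrist's pose just before it. There is no depth.
A pose or a line that the arm cannot do raises bot.Unreachable and nothing moves.
- bot.job_done(): hands the job in, once; it reports no verdict.
Readings, each from a call of its own:
- bot.read_clock(): time.
- bot.read_qpos(): joint angles.
- bot.read_qd(): joint speeds.
- bot.read_tau(): joint torques, N m.
- bot.read_tcp_pos(): TCP position.
- bot.read_eef_rot(): TCP orientation.
- bot.read_ft_force(): force on the tool from outside, world axes, zero at the start.
- bot.read_wrist_torque(): the same for the moment, N m.
- bot.read_gripper_width(): opening from 0.0 (shut) to 1.0 (fully open).
Only numpy, scipy, OpenCV 4.12 (cv2) and the standard library are available. Lean on these libraries where they do the work, as an engineer would, in place of code of your own. Each camera call takes 0.05 s, during which the arm holds its last target. There are 200 camera calls.

## Working session

There is one attempt and no reset: what is moved stays moved. The work goes in short steps, each a Python script; the robot and the scene stay as the last script left them, time stands still between calls to the robot, and variables do not carry over. Pictures are saved under pics/ and viewed, about 12 in all and at most 16, crops included, and the job is handed in when it is done.

```bash
mkdir -p pics; python3 - <<'E'
from workcell import bot
import cv2,numpy as np,pickle
d={}
for n in("scene","top","wrist"):
    c=bot.capture(n); d[n]=c; cv2.imwrite(f"pics/{n}0.png",c["pixels"])
    print(n,{k:np.round(v,3).tolist() if k!="pixels" else 0 for k,v in c.items() if not isinstance(v,str)})
pickle.dump(d,open("c0.pkl","wb"))
print(bot.read_clock(),bot.read_eef_rot(),bot.read_tcp_pos(),bot.read_gripper_width())
E
```

```text
scene {'pixels': 0, 'vfov': 44.243, 'cx': 317.972, 'cy': 208.472, 'R': [[-0.831, 0.556, -0.023], [0.365, 0.513, -0.777], [-0.42, -0.654, -0.629]], 't': [442.741, -118.205, 1679.358]}
top {'pixels': 0, 'vfov': 45.544, 'cx': 325.728, 'cy': 196.055, 'R': [[-0.009, -1.0, 0.006], [-0.991, 0.008, -0.134], [0.134, -0.008, -0.991]], 't': [33.367, 568.856, 1353.084]}
wrist {'pixels': 0, 'vfov': 64.818, 'cx': 323.023, 'cy': 200.68, 'hand_eye': [[1.0, 0.001, -0.0, -0.147], [0.0, -0.317, 0.948, -143.263], [0.001, -0.948, -0.317, 82.367], [0.0, 0.0, 0.0, 1.0]]}
0.15 [ 0.59585453  0.38073924 -0.38121587 -0.59554133] [241.08240636 521.82114873 230.94355666] 0.9971441177055169
```

View pics/top0.png

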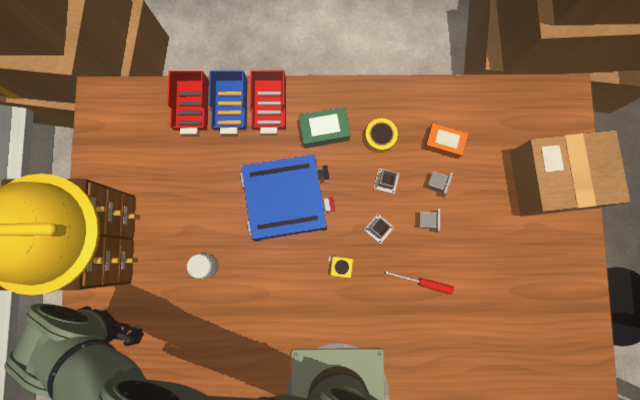

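View pics/scene0.png

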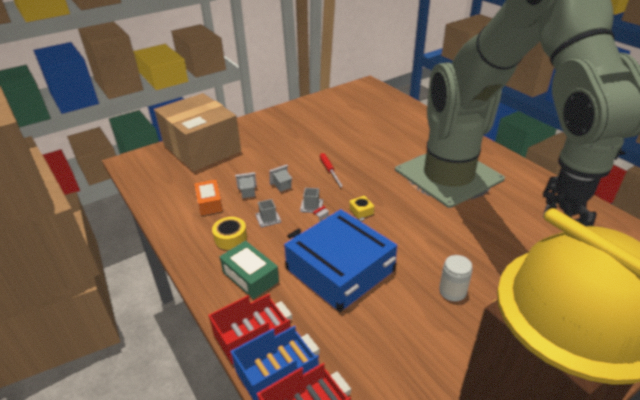

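Top view: case at about (285,197), front facing image right (world −y), red hasp tip ≈(330,204), black pull ≈(322,172). All four sockets are present: upright at (387,180) and (379,228), lying at (440,182) and (430,220), sleeves pointing +y. Next I measure.

```bash
cat > h.py <<'E'
from workcell import bot
import cv2,numpy as np
from scipy.spatial.transform import Rotation as Ro
def K(c): return 200/np.tan(np.radians(c["vfov"])/2)
def ray(c,p):
    f=K(c); d=np.array([(p[0]-c["cx"])/f,(p[1]-c["cy"])/f,1.])
    if "R" in c: R=np.array(c["R"]);o=-R.T@np.array(c["t"]);return o,R.T@d
    H=c["pose"]@np.array(c["hand_eye"]);return H[:3,3],H[:3,:3]@d
def onz(c,p,z):
    o,d=ray(c,p); return o+d*(z-o[2])/d[2]
def proj(c,X):
    X=np.asarray(X,float)
    if "R" in c: q=np.array(c["R"])@X+np.array(c["t"])
    else:
        H=np.linalg.inv(c["pose"]@np.array(c["hand_eye"])); q=H[:3,:3]@X+H[:3,3]
    return np.array([c["cx"],c["cy"]])+K(c)*q[:2]/q[2]
def wrist():
    T=np.eye(4);T[:3,:3]=Ro.from_quat(bot.read_eef_rot()).as_matrix();T[:3,3]=bot.read_tcp_pos()
    c=bot.capture("wrist");c["pose"]=T;return c
def ori(jaw,tilt=0.,flip=False):
    """tool quat: jaw axis at yaw `jaw` (world, horizontal), tool down, tilted by `tilt` about the jaw axis"""
    x=np.array([np.cos(jaw),np.sin(jaw),0]); 
    y=Ro.from_rotvec(x*tilt).apply([0,0,-1])
    if flip:x=-x
    return Ro.from_matrix(np.c_[x,y,np.cross(x,y)]).as_quat()
def blobs(mask,amin=15):
    n,l,s,ce=cv2.connectedComponentsWithStats(mask.astype(np.uint8))
    return [(ce[i],s[i]) for i in range(1,n) if s[i][4]>=amin]
E
python3 - <<'E'
from h import *
import pickle
d=pickle.load(open("c0.pkl","rb"));c=d["top"];im=c["pixels"];hsv=cv2.cvtColor(im,cv2.COLOR_BGR2HSV)
H,S,V=[hsv[...,i].astype(int) for i in range(3)]
m=((H>100)&(H<130)&(S>120)&(V>50)).astype(np.uint8); m[:140]=0; m[:, :230]=0;m[:,345:]=0
m=cv2.morphologyEx(m,cv2.MORPH_CLOSE,np.ones((9,9)))
cn=max(cv2.findContours(m,0,2)[0],key=cv2.contourArea)
r=cv2.minAreaRect(cn);print(r,[onz(c,p,95).round(1)[:2] for p in cv2.boxPoints(r)],np.round(onz(c,r[0],95),1))
ap=cv2.approxPolyDP(cn,6,True)[:,0];print("poly",[(p.tolist(),onz(c,p,95).round(1)[:2]) for p in ap])
red=((H<8)|(H>172))&(S>150)&(V>90)
for b in blobs(red[150:250,300:360]): print("red",b[0]+[300,150],onz(c,b[0]+[300,150],107).round(1))
blk=(V<60)
for b in blobs(blk[150:250,312:340]): print("blk",b[0]+[312,150],b[1],onz(c,b[0]+[312,150],82).round(1))
cv2.imwrite("pics/topz.png",cv2.resize(im[130:260,230:480],None,fx=3.2,fy=3.2,interpolation=cv2.INTER_CUBIC))
E
```

```text
((283.0797424316406, 196.671630859375), (74.03024291992188, 74.70606994628906), 81.02737426757812) [array([649.1, 269. ]), array([681.1,  60.6]), array([473.6,  29.7]), array([443.1, 234. ])] [560.6 148.4  95. ]
poly [([313, 155], array([679.1,  64. ])), ([242, 166], array([648.9, 264.5])), ([252, 238], array([446. , 233.9])), ([325, 227], array([474.8,  31.8]))]
red [331.67857143 203.28571429] [539.5  12.8 107. ]
```

View pics/topz.png

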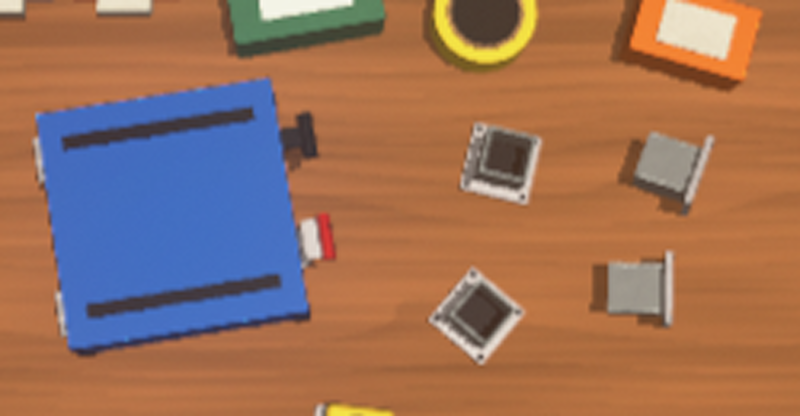

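Crop shows the pull, the hasp and the four sockets clearly. Case yaw ≈ 0.155, centre ≈ (561,148). Next I check reach for both flips and take a wrist look at the hasp.

```bash
cat >> h.py <<'E'
CC=np.array([561.,148.4]);YAW=0.155
def cw(p):
    c,s=np.cos(YAW),np.sin(YAW);p=np.asarray(p,float)
    return np.array([CC[0]+c*p[0]-s*p[1],CC[1]+s*p[0]+c*p[1],p[2]])
def pull(th,r=None):
    # pivot y=105,z=60 ; shut rel (-234, 22)
    a,b=234.,22.
    return [50,105-a*np.cos(th)+b*np.sin(th),60+a*np.sin(th)+b*np.cos(th)]
def tip(th):
    # pivot y=-110,z=45 ; 0: rel (-20,62)
    return [-45,-110-20*np.cos(th)-62*np.sin(th),45+62*np.cos(th)-20*np.sin(th)]
E
python3 - <<'E'
from h import *
print(tip(1.4),pull(2.0))
for fl in(0,1):
    q=ori(YAW,0,fl)
    print(fl,[(round(t,1),bot.ik(cw(pull(t)),q) is not None) for t in np.arange(0,2.1,.25)],
     [bot.ik(cw(tip(t)),q) is not None for t in(0,.7,1.4)],
     [bot.ik(cw([x,y,45]),q) is not None for x in(-48,48) for y in(-48,48)],
     [bot.ik(cw([x,y,160]),q) is not None for x in(-48,48) for y in(-48,48)])
    j=bot.ik(cw([0,-130,250]),q);print(None if j is None else np.round(j,2))
    for jy in(0.1,-.2):
     for t in(-1.1,-.9,-.7,-.5,.5,.7,.9,1.1): print(fl,jy,t,[bot.ik([x,y,60],ori(jy,t,fl)) is not None for x,y in((590,-210),(510,-190),(420,-100),(450,-150))],end=' ')
    print()
fl=1
bot.move_ptp(cw([0,-130,250]),ori(YAW,0,fl))
c=wrist();cv2.imwrite("pics/w1.png",c["pixels"]);import pickle;pickle.dump(c,open("w1.pkl","wb"))
print(bot.read_clock(),bot.read_qpos().round(2),bot.read_tcp_pos())
E
```

```text
[-45, np.float64(-174.49722611728936), np.float64(35.82896826004574)] [50, np.float64(222.3829031421963), np.float64(263.6203674731724)]
0 [(np.float64(0.0), True), (np.float64(0.2), True), (np.float64(0.5), True), (np.float64(0.8), True), (np.float64(1.0), True), (np.float64(1.2), True), (np.float64(1.5), True), (np.float64(1.8), True), (np.float64(2.0), True)] [True, True, True] [True, True, True, True] [True, True, True, True]
[-0.17  0.7   0.16  1.43 -0.12  1.01  0.18]
0 0.1 -1.1 [True, True, True, True] 0 0.1 -0.9 [True, True, True, True] 0 0.1 -0.7 [True, True, True, True] 0 0.1 -0.5 [True, True, True, True] 0 0.1 0.5 [True, True, True, True] 0 0.1 0.7 [True, True, True, True] 0 0.1 0.9 [True, True, True, True] 0 0.1 1.1 [True, True, True, True] 0 -0.2 -1.1 [True, True, True, True] 0 -0.2 -0.9 [True, True, True, True] 0 -0.2 -0.7 [True, True, True, True] 0 -0.2 -0.5 [True, True, True, True] 0 -0.2 0.5 [True, True, True, True] 0 -0.2 0.7 [True, True, True, True] 0 -0.2 0.9 [True, True, True, True] 0 -0.2 1.1 [True, True, True, True] 
1 [(np.float64(0.0), True), (np.float64(0.2),
[... 263 characters left out ...]
8 -0.76  1.42  0.55  1.17  2.73]
1 0.1 -1.1 [True, True, True, True] 1 0.1 -0.9 [True, True, True, True] 1 0.1 -0.7 [True, True, True, True] 1 0.1 -0.5 [True, True, True, True] 1 0.1 0.5 [True, True, True, True] 1 0.1 0.7 [True, True, True, True] 1 0.1 0.9 [True, True, True, True] 1 0.1 1.1 [True, True, True, True] 1 -0.2 -1.1 [True, True, True, True] 1 -0.2 -0.9 [True, True, True, True] 1 -0.2 -0.7 [True, True, True, True] 1 -0.2 -0.5 [True, True, True, True] 1 -0.2 0.5 [True, True, True, True] 1 -0.2 0.7 [True, True, True, True] 1 -0.2 0.9 [True, True, True, True] 1 -0.2 1.1 [True, True, True, True] 
2.675 [ 0.26  0.78 -0.76  1.42  0.55  1.17  2.73] [581.00667583  20.56666003 250.01386455]
```

View pics/w1.png

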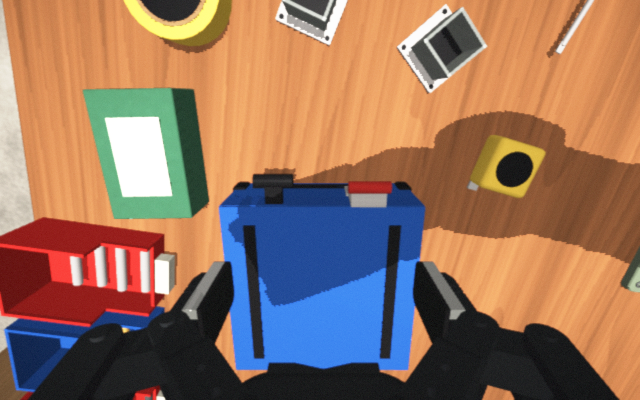

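Wrist view: pull at (273,181), red hasp tip at (370,187), hasp upright. Next I refine the case pose from these and open the hasp.

```bash
python3 - <<'E'
from h import *
import pickle
c=pickle.load(open("w1.pkl","rb"));im=c["pixels"];hsv=cv2.cvtColor(im,cv2.COLOR_BGR2HSV)
H,S,V=[hsv[...,i].astype(int) for i in range(3)]
red=(((H<8)|(H>172))&(S>150)&(V>90))[170:205,330:400]
for b in blobs(red): p=b[0]+[330,170];print("red",p,b[1],onz(c,p,107).round(1))
blk=(V<50)[172:190,250:298]
for b in blobs(blk): p=b[0]+[250,172];print("blk",p,b[1],onz(c,p,82).round(1))
print("pred",cw(tip(0)),cw(pull(0)),proj(c,cw(tip(0))),proj(c,cw(pull(0))))
m=((H>100)&(H<130)&(S>120)&(V>50)).astype(np.uint8); m[:195]=0;m[:,:215]=0;m[:,430:]=0
for row in(215,230,245):
    x=np.where(m[row])[0];print(row,x.min(),x.max(),onz(c,(x.min(),row),95).round(1),onz(c,(x.max()+1,row),95).round(1))
E
```

```text
red [369.66731518 186.47470817] [ 18  11  44  12 514] [536.6  13.9 107. ]
blk [273.32403433 181.86480687] [  3   2  45  16 466] [629.9  30.8  82. ]
pred [536.60889402  13.01139653 107.        ] [630.31560935  28.66551749  82.        ] [369.85662694 185.6070828 ] [273.13664378 179.8054491 ]
215 220 423 [678.1  70.   95. ] [473.8  37.9  95. ]
230 222 421 [675.2  86.3  95. ] [471.6  54.3  95. ]
245 223 420 [673.2 103.3  95. ] [468.3  71.1  95. ]
```

```bash
sed -i 's/^CC=.*/CC=np.array([561.,149.2]);YAW=0.156/' h.py; cat >> h.py <<'E'
def st(msg=""): print(msg,"t",round(bot.read_clock(),1),"tcp",np.round(bot.read_tcp_pos(),1),"w",round(bot.read_gripper_width()*85,1),"F",np.round(bot.read_ft_force(),1),flush=True)
def arc(fn,ths,dz,q,rate=120):
    for t in ths: bot.movel(cw(fn(t))+[0,0,dz],rate=rate,ori=q)
E
python3 - <<'E'
from h import *
q=ori(YAW); dz=-15
bot.command_gripper(0.8)
bot.move_ptp(cw(tip(0))+[0,0,60],q)
st("above")
bot.movel(cw(tip(0))+[0,0,dz],rate=100); st("down")
bot.command_gripper(0.3,f_grip=25); st("grip")
arc(tip,[.25,.5,.75,1.0,1.2,1.4],dz,q); st("out")
bot.command_gripper(0.8); 
bot.movel(cw(tip(1.4))+[0,0,80],rate=200); st("up")
bot.move_ptp(cw(pull(0))+[0,0,70],q)
c=wrist();cv2.imwrite("pics/w2.png",c["pixels"]);t=bot.capture("top");cv2.imwrite("pics/t2.png",cv2.resize(t["pixels"][130:260,230:480],None,fx=2,fy=2));
E
```

```text
above t 5.3 tcp [536.8  13.8 167. ] w 68.2 F [-0.7  0.1  0.3]
down t 6.2 tcp [537.   13.8  92.5] w 68.3 F [ 0.1 -1.   0.2]
grip t 6.5 tcp [538.   13.7  92.8] w 39.4 F [ 5.  -0.5  5.5]
out t 8.2 tcp [544.8 -30.9  20.7] w 39.0 F [ 6.9 -5.1  0.6]
up t 9.2 tcp [543.5 -30.1 115.8] w 68.4 F [-0.9  0.2 -0.9]
```

View pics/w2.png

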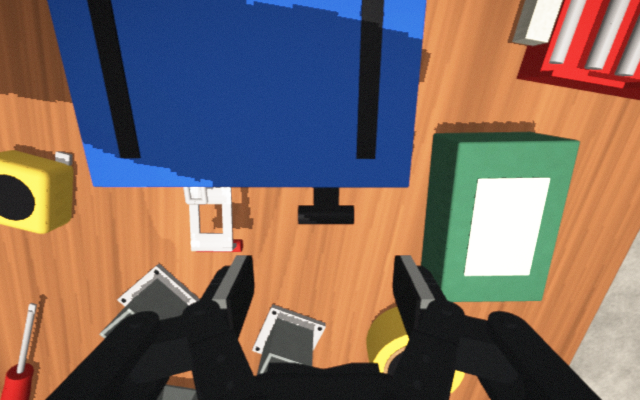

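```bash
python3 - <<'E'
from h import *
q=ori(YAW); dz=-15
bot.movel(cw(pull(0))+[0,0,dz],rate=100); st("down")
bot.command_gripper(0.3,f_grip=40); st("grip")
for ths in ([.12,.25,.4],[.6,.8,1.0],[1.2,1.4],[1.6,1.75,1.88,1.97]):
    arc(pull,ths,dz,q,rate=150); st(ths[-1])
bot.hold(.3)
bot.command_gripper(0.8); st("rel")
bot.movel(cw(pull(1.97))+[0,0,60],rate=200); st("up")
bot.movel(cw([0,-60,330]),rate=250,ori=q)
c=wrist();cv2.imwrite("pics/w3.png",c["pixels"]);st()
E
```

```text
down t 10.8 tcp [630.8  29.5  67.6] w 67.6 F [-0.2  0.2 -0.5]
grip t 11.2 tcp [631.7  29.7  67.7] w 38.4 F [6.6 1.3 0.7]
0.4 t 12.2 tcp [627.4  56.2 155.7] w 38.5 F [12.8  1.5 -4.1]
1.0 t 13.7 tcp [612.2 153.8 252.6] w 38.7 F [14.3  1.6 -2.3]
1.4 t 14.6 tcp [598.4 242.4 278.3] w 38.3 F [10.9 -0.2  4.8]
1.97 t 16.1 tcp [578.3 371.7 251.4] w 38.8 F [10.8  6.9 13.4]
rel t 16.8 tcp [576.7 370.4 251.4] w 67.8 F [-0.1 -0.6 -0.1]
up t 17.3 tcp [576.8 370.5 326.9] w 67.9 F [-0.   0.1 -0.5]
 t 18.6 tcp [570.2  91.4 329.7] w 67.9 F [0.5 0.2 0. ]
```

View pics/w3.png

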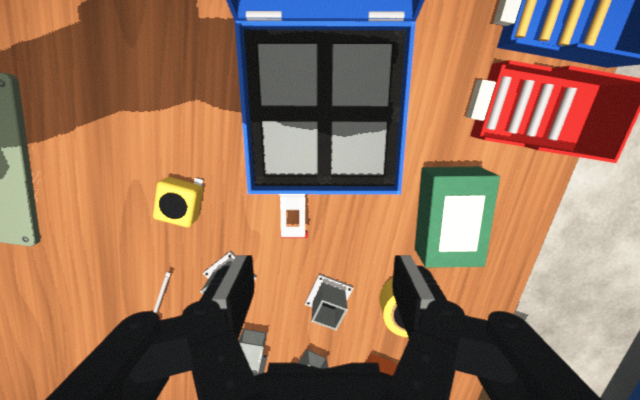

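Lid stays back, all four pockets are clear and the hasp is out and down. Next, a wrist look at the sockets.

```bash
python3 - <<'E'
from h import *
import pickle
bot.move_ptp([530,-90,330],ori(0.))
c=wrist();im=c["pixels"];cv2.imwrite("pics/w4.png",im);pickle.dump(c,open("w4.pkl","wb"));st()
hsv=cv2.cvtColor(im,cv2.COLOR_BGR2HSV);H,S,V=[hsv[...,i].astype(int) for i in range(3)]
m=((S<60)&(V>70)).astype(np.uint8);m=cv2.morphologyEx(m,cv2.MORPH_CLOSE,np.ones((5,5)))
for b in blobs(m,300): print(b[0].round(),b[1],onz(c,b[0],20).round())
E
```

```text
t 19.4 tcp [530.3 -88.9 329.9] w 68.0 F [ 0.4  0.5 -0.3]
[ 21. 112.] [   0    0   60  182 6475] [110. -30.  20.]
[317.  20.] [ 285    0   66   45 2469] [522.  84.  20.]
[394.  14.] [ 364    0   63   33 1729] [619.  90.  20.]
[528.  58.] [ 505   17   50   84 3630] [800.  39.  20.]
[618. 194.] [ 575   30   65  269 8805] [ 974. -149.   20.]
[330.  81.] [ 312   53   36   61 1252] [539.  10.  20.]
[267. 186.] [ 239  157   59   59 1574] [ 445. -136.   20.]
[379. 194.] [ 355  169   51   53 1503] [ 614. -148.   20.]
[301. 274.] [ 279  249   43   47 1492] [ 494. -287.   20.]
[228. 282.] [212 256  35  53 602] [ 372. -301.   20.]
[418. 282.] [401 256  34  53 607] [ 688. -301.   20.]
[371. 292.] [ 345  265   48   54 1425] [ 611. -321.   20.]
[458. 298.] [444 289  28  22 348] [ 758. -333.   20.]
```

View pics/w4.png

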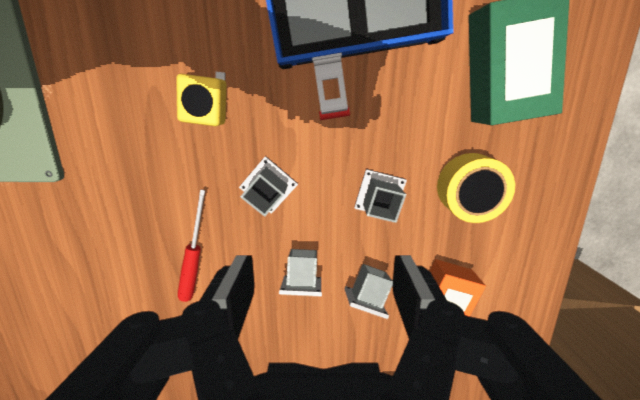

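Upright sockets A (267,186) and B (379,194); lying C (301,274) and D (371,292); hasp stays down. Next I place the upright ones, looking from straight above first.

```bash
cat >> h.py <<'E'
def look(xy,name=None,z=6,tz=210,q=None):
    """camera nadir over xy; returns centre (plane z), yaw, sizes of the pale blob nearest xy"""
    bot.move_ptp([xy[0],xy[1]-82,tz],ori(0.))
    bot.hold(.1);c=wrist();im=c["pixels"]
    if name: cv2.imwrite(f"pics/{name}.png",im)
    hsv=cv2.cvtColor(im,cv2.COLOR_BGR2HSV);S,V=hsv[...,1].astype(int),hsv[...,2].astype(int)
    m=((S<70)&(V>60)).astype(np.uint8);m[240:]=0;m=cv2.morphologyEx(m,cv2.MORPH_OPEN,np.ones((3,3)))
    p0=proj(c,[xy[0],xy[1],z])
    cs=[k for k in cv2.findContours(m,0,2)[0] if cv2.contourArea(k)>800]
    k=min(cs,key=lambda k:np.linalg.norm(np.array(cv2.minAreaRect(k)[0])-p0))
    W=np.array([onz(c,p,z)[:2] for p in k[:,0].astype(float)]).astype(np.float32)
    r=cv2.minAreaRect(W)
    print("look",np.round(r[0],1),np.round(r[1],1),round(r[2],1),flush=True)
    return np.array(r[0]),np.radians(r[2]),r[1],c
def near(a,ref,step=np.pi/2): return a-step*np.round((a-ref)/step)
E
python3 - <<'E'
from h import *
for nm,a in(("x",YAW),("-y",YAW-np.pi/2),("+y",YAW+np.pi/2)):
    for xx,yy in((-48,48),(48,48),(-48,-48),(48,-48)):
        print(nm,xx,yy,[None if (j:=bot.ik(cw([xx,yy,z]),ori(a))) is None else np.round(j,1).tolist() for z in(48,150)])
for n,xy in (("A",(445,-136)),("B",(614,-148))): 
    r=look(xy,"look"+n); 
    if max(abs(r[0]-xy))>8: look(r[0])
st()
E
```

```text
x -48 48 [[-0.5, 0.9, 0.1, 1.8, -0.2, 0.4, -0.1], [-0.5, 0.8, 0.1, 1.7, -0.2, 0.7, -0.1]]
x 48 48 [[-0.4, 1.0, 0.1, 1.4, -0.1, 0.7, -0.1], [-0.4, 0.9, 0.1, 1.3, -0.1, 0.9, -0.1]]
x -48 -48 [[-0.3, 0.9, 0.1, 1.8, -0.2, 0.4, 0.1], [-0.3, 0.8, 0.1, 1.8, -0.2, 0.6, 0.1]]
x 48 -48 [[-0.3, 1.0, 0.1, 1.5, -0.2, 0.7, 0.1], [-0.3, 0.9, 0.1, 1.4, -0.1, 0.9, 0.0]]
-y -48 48 [[-0.6, 1.0, 0.4, 1.8, -0.7, 0.5, -1.2], [-0.7, 0.8, 0.5, 1.7, -0.6, 0.7, -1.3]]
-y 48 48 [[-0.6, 1.1, 0.5, 1.4, -0.6, 0.8, -1.3], [-0.6, 1.0, 0.6, 1.4, -0.6, 1.0, -1.4]]
-y -48 -48 [[-0.4, 1.0, 0.4, 1.8, -0.7, 0.5, -1.0], [-0.5, 0.8, 0.5, 1.8, -0.6, 0.7, -1.1]]
-y 48 -48 [[-0.4, 1.1, 0.5, 1.5, -0.6, 0.8, -1.1], [-0.5, 0.9, 0.5, 1.4, -0.5, 1.0, -1.2]]
+y -48 48 [[-0.4, 0.9, -0.1, 1.8, 0.2, 0.4, 1.1], [-0.3, 0.8, -0.2, 1.7, 0.2, 0.7, 1.1]]
+y 48 48 [[-0.3, 1.0, -0.2, 1.4, 0.2, 0.7, 1.2], [-0.3, 0.9, -0.2, 1.3, 0.2, 0.9, 1.2]]
+y -48 -48 [[-0.2, 0.9, -0.1, 1.8, 0.3, 0.4, 1.2], [-0.1, 0.8, -0.2, 1.7, 0.2, 0.7, 1.3]]
+y 48 -48 [[-0.1, 1.0, -0.2, 1.4, 0.3, 0.7, 1.3], [-0.1, 0.9, -0.2, 1.4, 0.2, 0.9, 1.3]]
look [ 444.5 -139.1] [64.2 64.2] 48.1
look [ 617.5 -152.7] [64.1 64.4] 75.7
 t 21.3 tcp [ 613.4 -230.2  210.6] w 68.0 F [-0.5 -0.3 -0.1]
```

```bash
python3 -c "
import cv2,numpy as np
cv2.imwrite('pics/AB.png',np.hstack([cv2.imread(f'pics/look{n}.png')[:300,120:520] for n in 'AB']))"
```

```text
(no output)
```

View pics/AB.png

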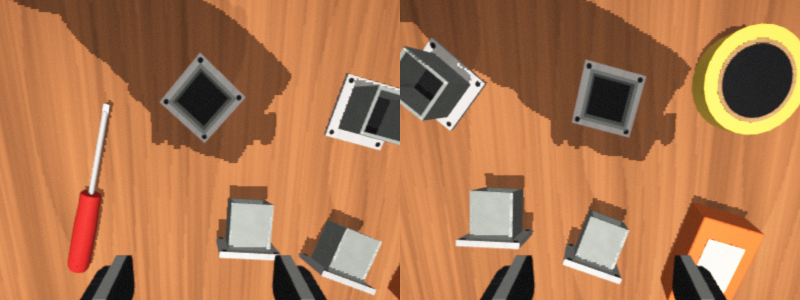

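Both views show plates seen flat on, rectangle fits 64.2 mm: good. Placing A into pocket 0 and B into pocket 1.

```bash
cat >> h.py <<'E'
POC=[(-48,48),(48,48),(-48,-48),(48,-48)]
def pick(xy,yaw,ref=None,f=60):
    a=near(yaw,YAW+np.pi/2 if ref is None else ref);q=ori(a)
    bot.command_gripper(0.85)
    bot.move_ptp([*xy,110],q);bot.movel([*xy,22],rate=120)
    bot.command_gripper(0.3,f_grip=f);st("grip")
    bot.movel([*xy,130],rate=200)
def place(i,ref=None):
    q=ori(YAW+np.pi/2 if ref is None else ref);p=cw([*POC[i],0])
    bot.move_ptp(p+[0,0,150],q);bot.movel(p+[0,0,75],rate=200);bot.movel(p+[0,0,48],rate=60);st("placed")
    bot.command_gripper(0.66);st("rel");bot.movel(p+[0,0,170],rate=200)
E
python3 - <<'E'
from h import *
r=look((444.5,-139));pick(r[0],r[1]);place(0)
r=look((617.5,-152.7));pick(r[0],r[1]);place(1)
bot.move_ptp([530,-20,330],ori(0.));c=wrist();cv2.imwrite("pics/w5.png",c["pixels"]);st()
E
```

```text
look [ 444.5 -139.1] [64.3 64.1] 48.0
grip t 25.1 tcp [ 444.7 -139.3   22.7] w 43.1 F [-0.8 -0.  12. ]
placed t 28.1 tcp [506.  189.1  47.6] w 43.1 F [ 0.6 -0.4 -1.9]
rel t 28.4 tcp [506.2 189.2  48. ] w 56.2 F [-0.7  0.6 -0.6]
look [ 617.4 -152.7] [64.1 64.3] 75.7
grip t 33.5 tcp [ 617.8 -152.7   22.8] w 43.2 F [-1.1  0.7  7.2]
placed t 36.6 tcp [600.8 204.   47.6] w 43.4 F [ 0.1 -0.3 -1.7]
rel t 36.9 tcp [601.  204.2  47.9] w 56.4 F [ 1.1 -0.1 -0.4]
 t 38.8 tcp [530.1 -19.1 328.9] w 56.4 F [-0.  -0.5 -0.3]
```

View pics/w5.png

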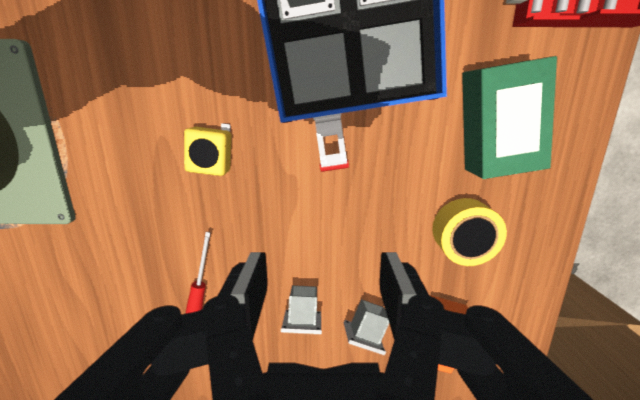

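A and B sit in pockets 0 and 1. Next, an overhead look at the lying sockets C and D.

```bash
python3 - <<'E'
from h import *
import pickle
out=[]
for n,xy in(("C",(495,-275)),("D",(612,-300))):
    r=look(xy,"look"+n,z=45);c=r[3];pickle.dump(c,open(f"look{n}.pkl","wb"))
    p=proj(c,[*xy,45]).astype(int);x0=max(p[0]-100,0);y0=max(p[1]-95,0)
    print(n,p,x0,y0);out.append(cv2.resize(c["pixels"][y0:y0+190,x0:x0+200],(400,380)))
cv2.imwrite("pics/CD.png",np.hstack(out));st()
E
```

```text
look [ 495.8 -272.7] [60.9 67.7] 87.0
C [322  96] 222 1
look [ 608.6 -305.4] [60.  68.4] 68.2
D [324  94] 224 0
 t 41.2 tcp [ 611.4 -382.2  210.7] w 56.3 F [ 0.5 -0.2  1. ]
```

View pics/CD.png

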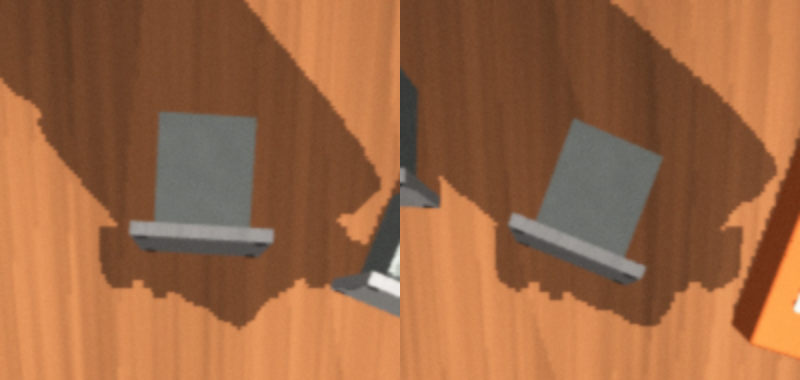

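C and D are seen flat on; the rect fits give sleeve headings of 87° and 68.2° (both lean to +x as in the picture). Picking C with a tilted tool and standing it up.

```bash
cat >> h.py <<'E'
def tool(G,jaw,tilt,back=17):
    q=ori(jaw,tilt);t=Ro.from_quat(q).as_matrix()[:,1];return np.asarray(G,float)+back*t,q,t
def standup(cen,head,dest,phi=-.87):
    s=np.array([np.cos(head),np.sin(head),0]);jaw=head-np.pi/2
    G=np.array([*cen,26.1])+3.4*s
    p,q,t=tool(G,jaw,phi)
    bot.command_gripper(0.85)
    bot.move_ptp(p-110*t+[0,0,40],q);bot.movel(p-60*t,rate=200);bot.movel(p,rate=80);st("at")
    bot.command_gripper(0.3,f_grip=90);st("grip")
    bot.movel(p+[0,0,75],rate=120);st("lift")
    fin=phi+np.pi/2+.2;G1=G+[0,0,75];G2=np.array([*dest,105.])
    for k in np.linspace(0,1,5)[1:]:
        pk,qk,_=tool(G1+(G2-G1)*k,jaw*(1-k),phi+(fin-phi)*k)
        bot.move_ptp(pk,qk)
    p2,q2,t2=tool(G2,0.,fin);st("upright")
    bot.movel(p2+[0,0,34.5-105],rate=80);st("down")
    bot.command_gripper(0.75);st("rel")
    bot.movel(p2+[0,0,34.5-105]-90*t2,rate=150)
E
python3 - <<'E'
from h import *
for phi in(-.87,):
  for cen,h in(((495.8,-272.7),87),((608.6,-305.4),68.2)):
    h=np.radians(h);j=h-np.pi/2
    for G,jw,ti in(([*cen,26],j,phi),([*cen,100],j,phi),([cen[0],-190,105],0,phi+1.77),([cen[0],-190,34],0,phi+1.77)):
        p,q,t=tool(G,jw,ti);x=bot.ik(p,q);y=bot.ik(p-90*t,q);print(None if x is None else np.round(x,1).tolist(),y is not None)
standup((495.8,-272.7),np.radians(87.),(495,-190))
t=bot.capture("scene");cv2.imwrite("pics/s6.png",t["pixels"])
r=look((495,-190));st()
E
```

```text
[-0.4, 1.4, 0.9, 1.9, -0.2, 0.1, -0.0] True
[-0.4, 1.3, 0.9, 1.9, -0.0, 0.2, -0.0] True
[0.7, 1.2, -0.1, 1.3, -0.6, 1.3, 1.0] True
[0.7, 1.3, -0.2, 1.3, -0.6, 1.2, 1.0] True
[-0.2, 1.5, 0.9, 1.1, -0.1, 0.9, -0.2] True
[-0.2, 1.4, 0.9, 1.1, -0.1, 1.0, -0.2] True
[0.6, 1.3, -0.1, 0.9, -0.6, 1.5, 0.8] True
[0.6, 1.4, -0.1, 0.8, -0.6, 1.5, 0.8] True
at t 44.4 tcp [ 495.5 -282.1   15.3] w 72.3 F [-0.1  0.4  0.3]
grip t 44.8 tcp [ 495.5 -282.    15.4] w 42.9 F [-0.1  5.9  6.8]
lift t 45.5 tcp [ 495.2 -282.1   89.4] w 43.3 F [-0.2 -0.8 -2. ]
upright t 47.9 tcp [ 495.1 -175.3   93.3] w 42.8 F [ 1.7  0.6 -1.7]
down t 49.0 tcp [ 495.2 -176.8   24.3] w 42.5 F [ 1.1 -0.6 -2.2]
rel t 49.3 tcp [ 495.1 -176.7   24.1] w 63.5 F [0.7 0.3 0.7]
look [ 494.3 -190. ] [63.1 64.4] 89.9
 t 51.2 tcp [ 494.4 -272.5  208.3] w 63.8 F [ 0.5  1.3 -0.6]
```

C stands upright at (494,−190). Pocket 2 next, then the same for D.

```bash
python3 - <<'E'
from h import *
r=look((494.3,-190));pick(r[0],r[1]);place(2)
r=look((608.6,-305.4),z=45)
h=near(r[1],np.pi/2);print("head",np.degrees(h))
assert 58<min(r[2])<63 and 66<max(r[2])<71
standup(r[0],h,(600,-200))
r=look((600,-200))
assert abs(r[2][0]-64)<2.5 and abs(r[2][1]-64)<2.5
pick(r[0],r[1]);place(3)
bot.move_ptp(cw([0,-40,330]),ori(YAW));c=wrist();cv2.imwrite("pics/w7.png",c["pixels"]);st()
E
```

```text
look [ 494.3 -190. ] [64.3 63.3] 0.0
grip t 54.0 tcp [ 494.6 -190.2   22.7] w 42.9 F [-1.4  0.  10.6]
placed t 57.0 tcp [520.9  94.4  47.6] w 43.1 F [-0.   0.3 -0.7]
rel t 57.2 tcp [521.1  94.4  48. ] w 56.0 F [0.5 0.7 0.3]
look [ 608.2 -305.5] [60.6 68.2] 68.3
head 68.31103515625
at t 62.8 tcp [ 605.1 -314.1   15.4] w 72.6 F [ 0.3  0.3 -0. ]
grip t 63.2 tcp [ 605.  -314.3   15.5] w 42.7 F [0.4 3.7 5.3]
lift t 64.0 tcp [ 604.4 -314.3   89.3] w 42.7 F [ 0.3  0.8 -1.4]
upright t 65.9 tcp [ 600.6 -184.9   93.4] w 43.1 F [ 0.6  0.6 -0.4]
down t 66.9 tcp [ 600.2 -186.8   24.4] w 42.7 F [ 0.4 -0.4 -1.7]
rel t 67.3 tcp [ 600.1 -186.7   24.2] w 63.6 F [-0.5  0.1 -0.7]
look [ 599.3 -200. ] [63.  64.5] 89.9
grip t 71.7 tcp [ 599.6 -200.1   22.8] w 42.9 F [-1.6 -0.1  7.4]
placed t 74.7 tcp [615.7 109.1  47.6] w 43.2 F [ 0.4 -0.1 -2.5]
rel t 74.9 tcp [615.9 109.3  48. ] w 55.7 F [-0.1  0.2 -0.8]
 t 77.0 tcp [567.2 109.5 329. ] w 56.0 F [-0.5  0.2 -0.6]
```

View pics/w7.png

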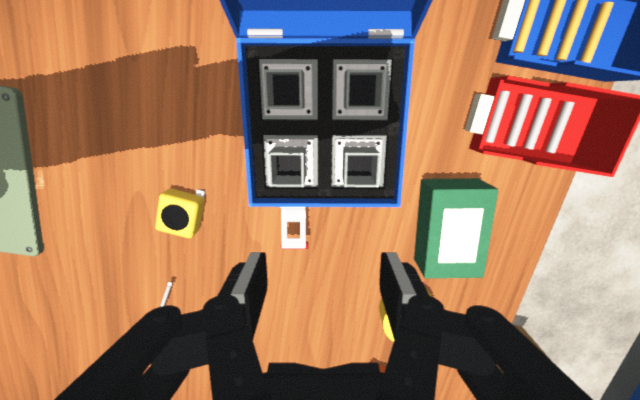

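All four sockets are centred in the pockets, plates down; lid still back, hasp still down. Next I close the lid in hand, slowly.

```bash
python3 - <<'E'
from h import *
q=ori(YAW); dz=-15
bot.command_gripper(0.8)
bot.move_ptp(cw(pull(1.99))+[0,0,60],q)
bot.movel(cw(pull(1.99))+[0,0,dz],rate=100); st("at")
bot.command_gripper(0.3,f_grip=40); st("grip")
if not 36<bot.read_gripper_width()*85<42: raise SystemExit("no grip")
for ths in ([1.9,1.75,1.6],[1.4,1.2,1.0],[.8,.6,.45],[.3,.2,.1]):
    arc(pull,ths,dz,q,rate=90); st(ths[-1])
arc(pull,[.05,.02,0],dz,q,rate=30); st("shut")
bot.movel(cw(pull(0))+[0,0,dz-1.5],rate=20);bot.hold(.3);st("press")
c=wrist();cv2.imwrite("pics/w8.png",c["pixels"])
E
```

```text
at t 79.2 tcp [576.4 374.6 250.5] w 67.9 F [-0.2 -0.5 -0.5]
grip t 79.5 tcp [577.8 375.  250.9] w 38.7 F [12.5  4.2  3. ]
1.6 t 81.0 tcp [591.2 289.2 279.1] w 38.6 F [11.   3.3  0.2]
1.0 t 83.0 tcp [612.3 153.9 254.8] w 38.9 F [ 9.3 -0.7  4.3]
0.45 t 84.9 tcp [626.8  61.1 167.3] w 38.2 F [ 8.4 -4.2  4.2]
0.1 t 86.3 tcp [631.5  31.5  90.8] w 38.7 F [ 7.4 -6.7  2. ]
shut t 87.5 tcp [632.   28.   67.7] w 38.2 F [ 8.3 -9.2  2.1]
press t 88.1 tcp [632.   27.9  66.3] w 38.6 F [ 7.3 -9.3  2.4]
```

View pics/w8.png

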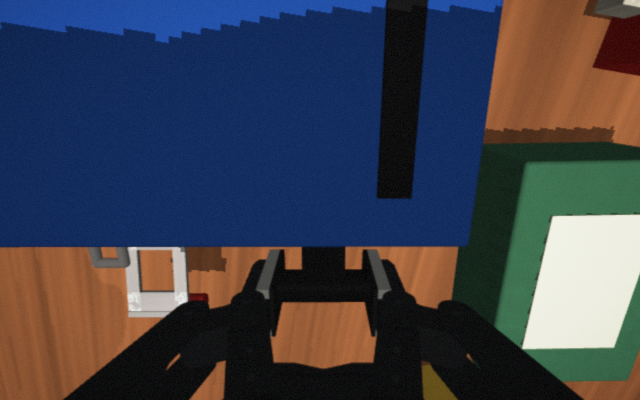

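Lid is down; the held force is low, so I press a little further to confirm it is seated before releasing.

```bash
python3 - <<'E'
from h import *
for d in(2.5,4,5.5):
    bot.movel(cw(pull(0))+[0,0,-15-d],rate=20);bot.hold(.2);st(d)
    if bot.read_ft_force()[2]>12: break
bot.command_gripper(0.8);st("rel")
bot.movel(cw(pull(0))+[0,0,80],rate=200)
bot.move_ptp(cw([0,-130,250]),ori(YAW))
c=wrist();cv2.imwrite("pics/w9.png",c["pixels"])
q=ori(YAW);dz=-15
bot.move_ptp(cw(tip(1.4))+[0,0,70],q);bot.movel(cw(tip(1.4))+[0,0,dz],rate=100);st("at")
bot.command_gripper(0.3,f_grip=25);st("grip")
if not 36<bot.read_gripper_width()*85<42: raise SystemExit("no grip")
arc(tip,[1.2,1.0,.75,.5,.25,.1,0],dz,q,rate=80);st("up")
bot.movel(cw(tip(0))+cw([0,3,0])-cw([0,0,0])+[0,0,dz],rate=30);bot.hold(.2);st("pushed")
E
```

```text
2.5 t 88.6 tcp [632.1  27.8  65.3] w 38.5 F [ 7.7 -9.8  2.5]
4 t 89.0 tcp [632.1  27.7  63.8] w 38.7 F [  8.9 -10.    2.2]
5.5 t 89.5 tcp [632.1  27.6  62.3] w 38.6 F [ 9.4 -9.   1.5]
rel t 89.9 tcp [630.4  29.7  61.5] w 67.8 F [0.2 0.  0.5]
at t 92.7 tcp [544.  -30.2  21.4] w 68.0 F [-0.1 -0.1 -0.3]
grip t 93.1 tcp [544.8 -30.1  21.3] w 38.8 F [ 6.1 -0.1  0.3]
up t 95.3 tcp [537.9  13.9  92.3] w 38.9 F [ 7.4 -1.6 -0.4]
pushed t 95.7 tcp [537.6  16.   92.7] w 39.0 F [ 6.8 -3.4  9.4]
```

View pics/w9.png

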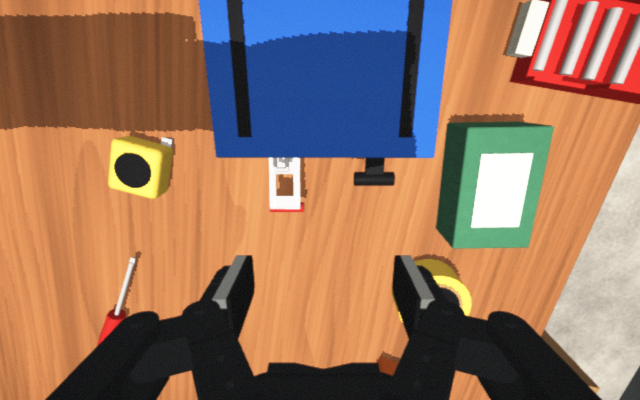

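```bash
python3 - <<'E'
from h import *
bot.command_gripper(0.8);st("rel")
bot.movel(cw(tip(0))+[0,0,70],rate=200)
bot.move_ptp(cw([0,-130,250]),ori(YAW,0,True));bot.hold(.1)
c=wrist();im=c["pixels"];cv2.imwrite("pics/w10.png",im);s=bot.capture("scene")["pixels"]
hsv=cv2.cvtColor(im,cv2.COLOR_BGR2HSV);H,S,V=[hsv[...,i].astype(int) for i in range(3)]
red=(((H<8)|(H>172))&(S>150)&(V>60))[160:215,330:410]
for b in blobs(red,100): print("red",b[0]+[330,160],b[1])
blk=(V<50)[170:192,245:302]
for b in blobs(blk,100): print("blk",b[0]+[245,170],b[1])
for t in(0,.1,.2): print(t,proj(c,cw(tip(t))).round(1),proj(c,cw(pull(t*.3))).round(1))
cv2.imwrite("pics/end.png",np.hstack([im[100:320,150:500],cv2.resize(s[150:310,180:420],(330,220))]));st()
E
```

```text
rel t 96.1 tcp [536.1  16.8  91.9] w 68.1 F [ 0.2 -0.3 -0.1]
red [369.75096525 185.46525097] [ 18  20  45  12 518]
blk [273.70588235 176.27272727] [  9   4  39   6 187]
blk [276.12420382 185.60828025] [  9  11  48  11 314]
0 [369.8 186.1] [273.1 180.4]
0.1 [369.8 179.3] [272.1 182.9]
0.2 [369.6 172.5] [271.1 185.7]
 t 99.2 tcp [581.2  20.9 250. ] w 68.0 F [ 0.6  0.2 -0.4]
```

View pics/end.png

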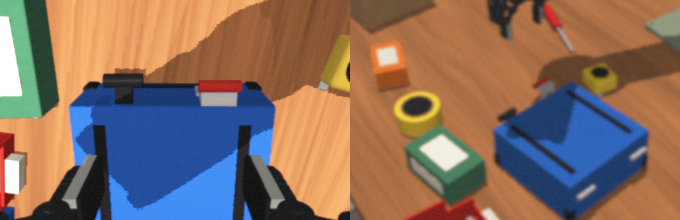

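Hasp tip (369.8,185.5) and pull (~275,182) are back at their starting pixels (369.7,186.5 and 273,182): lid shut, hasp up. Handing in.

```bash
python3 -c "
from h import *
bot.job_done();st('done')"
```

```text
the job is handed in; nothing more can be done
the job is handed in; nothing more can be done
```

I've handed the job in, at about 99 s of the 210 s allowed. All four leg sockets were on the bench, and each now has its own pocket, plate down and sleeve up. The lid is shut and the hasp is back up over the catch.

- **Sockets:** the two upright ones went straight into the rear pockets. I stood the two lying ones up on the bench first, then put them in the front pockets. The picture before closing showed all four centred in their pockets. That they sit flat I judged from the picture and the release height, not from a separate measurement.
- **Lid:** I lowered it while gripping the pull. At the shut position I pressed 5.5 mm further and felt no clear contact force, so that check proved nothing. The last picture shows the pull back at its starting position within about 2 pixels, so the lid is shut.
- **Hasp:** I pushed it about 2 mm past upright to seat it. The red tip is within 1 pixel of where it started, which is about 0.015 rad.
- **Other things:** I touched none of the other bench items and saw none of them move. No socket appeared to be knocked aside during the run. The highest wrist force I read was about 18 N.

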